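# Refit the paste mixer's drive collar on the spindle flat

### The arm

A 7-joint arm with a two-finger parallel gripper is mounted at the origin on the work surface. World frame = base frame: x ahead of the robot, y to its left, z up, the work surface at z = 0. Lengths are in mm, angles in rad, forces in N, time in s.
With the tool pointing down it reaches from about 400 to 850 mm from the base axis. Payload 4.4 kg.
Tool frame: the origin (TCP) lies midway between the tips of the shut fingers; the grasp point (between the pads) lies env.grasp_offset behind it (env.grasp_offset is the distance from the TCP to the grasp point, in mm); z points along the fingers, y is the line along which they close (so a half turn about z gives the same grasp; the last joint's range is limited). The gripper opens to 94 mm and grips with 3 to 60 N. Pads are 16 mm wide; open, the fingers measure 119 mm over their backs; the gripper's body (75 mm by 177 mm) begins 78 mm behind the grasp point.
Start: joints at [1.211, 0.628, 0.038, 1.517, -0.027, 0.996, -0.02], TCP at [188.263, -622.154, 205.478] pointing down, gripper open.
Joint ranges: [-3.06, 3.06], [-0.37, 2.12], [-1.25, 1.32], [0.18, 2.47], [-1.1, 4.24], [0.23, 1.98], [-2.94, 2.94]. Speed limits (rad/s): [2.57, 2.57, 3.14, 3.14, 3.14, 3.14, 3.14].

### API

Orientations are given as a unit quaternion [w, x, y, z].
In Python, from plant import env gives the robot as it stands.
- The arm moves only by the shell command python3 -m inch 'ROWS'. ROWS is JSON, a list of rows, each an object with "dp": the shift along the world's x, y, z in m, a list of three; "delta_rot": the turn, a rotation vector about the world's x, y, z in degrees, a list of three; "hand": the opening, from 0 (shut) to 1 (fully open). In form: [{"dp": [tx, ty, tz], "delta_rot": [ax, ay, az], "hand": hand}, ...]. A call has exactly 10 rows; each row shifts and turns the commanded pose from where the row before left it; what a row does not reach is not made up. A row lasts 1/12 s, in which the tool goes at most 41.7 mm and 7.16 degrees, less where a joint would pass 70% of its speed; a pose out of reach is approached as far as the arm can. A call with a gripper value outside its range is refused whole. The fingers move at their own pace and stop on an object; the grip force is fixed at half the most. Time passes only in rows, so rows that do not move let the fingers close, or fill a call up. It gives the time, the measured TCP pose, the force, the opening and the grip force at its end, in the units of the state.
- env.state(): the state, without advancing time (a new reading comes with each control period).
- env.capture(name): name is "scene" or "top" or "wrist"; returns a dict with "img" (384x512x3 uint8, red, green, blue), "mtx" (3x3 intrinsics, pixels), "world_from_camera" (4x4, takes a point from camera to world coordinates). Camera axes: x right, y down, z forward; pixel columns grow to the right and rows downward; lengths in mm; the calibration is good to about 2 mm. A picture is of the moment at which its call begins. There is no depth.
- env.job_done(): hands the job in; it is judged then, once.
The state is a dict: "time_s": time; "joint_positions": joint angles; "qvel": joint speeds; "effort": joint torques, N m; "eef_pos": TCP position; "ee_rot": TCP orientation; "wrist_force": force on the tool from outside, world axes, zero at the start; "torque": the same for the moment, N m; "grip_width": opening from 0.0 (shut) to 1.0 (fully open); "grip_force": force on a finger pad.
Only numpy, scipy, OpenCV 4.12 (cv2) and the standard library are available. Lean on these libraries where they do the work, as an engineer would, in place of code of your own. Each camera call takes 0.05 s, during which the arm holds its last target. There are 200 camera calls.

### The job

The bench paste mixer is to get its drive collar back: first turn its rotary isolator fully off, before anything touches the mixer. Then feel for the flat on the upright spindle with the fingers, turn the spindle until that flat faces the mixer's open front, and fit the collar with its square-headed set screw on the flat, so that the screw points to the front and the collar is fully down on the bearing. Finish while still gripping the collar and pressing it firmly but gently down on the bearing, ready for a mate to tighten the screw; leave everything else on the bench where it is.

Things in the scene. Friction and masses are not known exactly. Their poses are not given: they have to be found in the camera images.
- switch (a joint): rotary isolator handle on a vertical pivot, rad: 0 = off, 1.571 = on (it starts on); springy detents pull it to whichever end is nearer, resisting with about 0.15 N m; from off to on it turns clockwise seen from above, so turn it anticlockwise by 1.571 to switch off
- switch_top (a point): centre of the top face of the handle's bar, on the pivot, 101 mm above the bench; turns with the handle. The bar is 15 mm thick along this point's x, 66 mm long along its y and 28 mm tall; under it lies a 48 mm wide, 5 mm tall disc on the lid of the box
- isolator: the isolator's fixed grey plastic box, 104 x 104 mm, lid at 68 mm height; origin at the centre of its underside. With the handle off, the bar lies along the box's y; on, along its x
- mixer: bench paste mixer with its pot lifted off, fixed: grey steel drive base, 240 (x) x 260 (y) mm, flat top at 85 mm; 11 mm tall splash lip round the back and sides, open at the front, its -x side, which faces the robot more or less; origin at the centre of its underside, the spindle axis is its z axis
- bearing: flange bearing on the mixer's top: flange 90 x 90 x 12 mm with four bolt heads near its corners, up to 18 mm above the mixer's top; round boss, 44 mm wide, to 22 mm above the top; origin on the spindle axis, on the mixer's top (85 mm above the bench)
- bearing_face (a point): centre of the boss's top face, on the spindle axis, 107 mm above the bench, where the collar's underside must rest; axes as the mixer's
- spindle_end (a point): centre of the spindle's upper end, 155 mm above the bench; fixed axes, as the mixer's. Steel spindle, 24 mm thick, 48 mm out of the bearing, 1 mm end chamfer; one flat, 18 mm wide, 4 mm deep (20 mm across), along all of it. The flat starts 45 to 105 degrees anticlockwise (from above) from the front, towards the mixer's -y. It turns without end on 0.1 N m and stays where left
- collar: loose steel collar lying flat: 48 mm outside, 26 mm bore, 24 mm tall, about 0.2 kg; on top 2 pins, 6 mm wide, 7 mm tall, at +y and -y, 18 mm off axis; origin at the centre of its underside. Set screw through the wall at -x, 12 mm up: head stands 11 mm out, 6 mm wide tip 3.75 mm into the bore, so it goes over 9 mm down the spindle only with the tip over the flat (within 15 degrees)
- set_screw (a point): outer face of the set screw's square head (10 x 10 mm), 35 mm from the collar's axis along its -x
- spacer: plain steel ring, 44 mm outside, 26 mm bore, 14 mm tall, no screw; not needed; origin at the centre of its underside
- block_long: wooden printing block with a grip bar on top, 150 x 65 x 62 mm; origin at the centre of its underside
- block_small: wooden printing block with a grip bar on top, 85 x 75 x 62 mm; origin at the centre of its underside
- flat_brush: flat brush lying along its x axis, 200 mm long, 20 mm thick; origin at its middle, on the bench
- spanner: steel spanner lying along its x axis, 180 x 38 x 8 mm; origin at its middle, on the bench
Things that resemble listed ones, but are neither listed nor needed, are in the scene too. Leave any green or red look-alike of the isolator alone.

How it is judged:
By the outcome, as a careful person would: the job done as asked, in the order asked, and still so for the second after the job is handed in, while the arm keeps its last pose, push and grip.
It also fails if it takes over 72 s, if anything falls off the work surface, if the arm or the gripper's body presses on something with over 40 N, if the wrist force passes 120 N, or if a joint passes its speed limit or range.

## Working session

There is one attempt and no reset: what is moved stays moved. The work goes in short steps, Python scripts to look and compute and a shell command to move; the robot and the scene stay as the last step left them, time stands still between calls to the robot, and variables do not carry over. Pictures are saved under pics/ and viewed, at most 10 in all, crops included, and the job is handed in when it is done.

```bash
mkdir -p pics; cat > h.py <<'E'
import numpy as np,cv2
from plant import env
def cap(n,f=None):
    c=env.capture(n)
    if f: cv2.imwrite('pics/'+f,c['img'][:,:,::-1])
    return c
def ray(c,u,v,z):
    T=np.array(c['world_from_camera']);d=T[:3,:3]@np.linalg.inv(c['mtx'])@[u,v,1.];o=T[:3,3]
    return o+d*(z-o[2])/d[2]
def proj(c,p):
    T=np.linalg.inv(np.array(c['world_from_camera']));q=c['mtx']@(T[:3,:3]@p+T[:3,3]);return q[:2]/q[2]
E
python3 - <<'E'
from h import *
import pickle
d={}
for n in('scene','top'):
    d[n]=cap(n,n+'0.png');print(n,np.array(d[n]['world_from_camera'])[:3].round(2).tolist(),d[n]['mtx'][0][0])
pickle.dump(d,open('c0.pkl','wb'))
print(env.grasp_offset,env.state())
E
```

```text
scene [[0.86, 0.32, -0.39, 974.85], [0.51, -0.55, 0.67, -785.13], [0.0, -0.77, -0.63, 876.08]] 415.2540081572996
top [[-0.03, -0.99, 0.17, 277.05], [-1.0, 0.03, 0.01, 4.78], [-0.01, -0.17, -0.99, 1383.27]] 359.7572118157478
18.8 {'time_s': 0.1, 'joint_positions': array([ 1.21121034,  0.62922282,  0.0384867 ,  1.51822302, -0.02702501,
        0.9963072 , -0.02001365]), 'qvel': array([ 7.87654637e-04, -1.91000375e-03, -7.21901209e-04, -3.74090589e-03,
       -1.54990476e-05, -2.30146077e-03,  1.15749003e-03]), 'effort': array([ 2.98183695e-03, -5.50782502e+01,  1.14737280e+00, -1.87115622e+01,
       -5.22207166e-02,  1.92217575e-02,  2.29988257e-05]), 'eef_pos': array([ 188.07238162, -621.59434864,  204.68120163]), 'ee_rot': array([-8.10530035e-04,  9.89234679e-01,  1.46335490e-01, -1.28756660e-04]), 'wrist_force': array([ 0.91282528, -0.17382591,  0.14904389]), 'torque': array([0.04091799, 0.04670901, 0.04360937]), 'grip_force': 0.0, 'grip_width': 1.003480891065855}
```

View pics/top0.png

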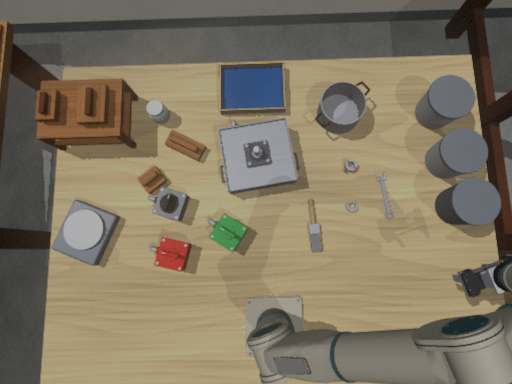

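View pics/scene0.png

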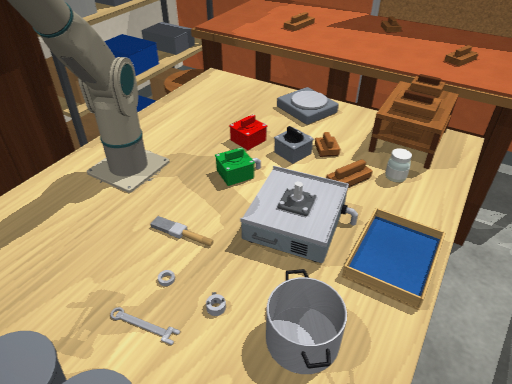

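Top view: the grey isolator with the black bar is at (170,204); its green (228,232) and red (172,254) look-alikes are to be left alone. The mixer and spindle are at (257,153). The collar with its screw is at (350,166), and the plain ring at (352,207) is the spacer. I'll confirm these in an enlarged crop.

```bash
python3 - <<'E'
from h import *
import pickle
d=pickle.load(open('c0.pkl','rb'));t=d['top']['img'][:,:,::-1];s=d['scene']['img'][:,:,::-1]
def cr(im,u,v,w,h,k): return cv2.resize(im[v:v+h,u:u+w],None,fx=k,fy=k,interpolation=cv2.INTER_CUBIC)
a=cr(t,145,180,50,50,5);b=cr(t,213,113,90,90,5)[:450,:450];c=cr(t,330,150,50,50,5)
e=cr(s,270,120,50,50,5);f=cr(s,190,280,50,50,5);
out=np.zeros((520,800,3),np.uint8)
out[:250,:250]=a;out[:250,250:500]=c;out[:250,500:750]=e;out[250:500,:250]=f
g=cv2.resize(b,(270,270));out[250:520,250:520]=g
out[250:500,525:775]=cr(s,272,165,50,50,5)
cv2.imwrite('pics/crop1.png',out)
# grid info
for n,u,v,z in [('iso',170,204,68),('sw',170,203,101),('spin',257,151,155),('collar',350,166,24),('spacer',352,207,14)]:
    print(n,ray(d['top'],u,v,z).round(0))
for n,u,v,z in [('sw',293,135,101),('spin',298,186,155),('collar',216,304,24)]:
    print(n,ray(d['scene'],u,v,z).round(0))
E
```

```text
iso [450. 371.  68.]
sw [449. 362. 101.]
spin [618.  43. 155.]
collar [ 583. -311.   24.]
spacer [ 425. -310.   14.]
sw [471. 334. 101.]
spin [633.  32. 155.]
collar [ 597. -323.   24.]
```

View pics/crop1.png

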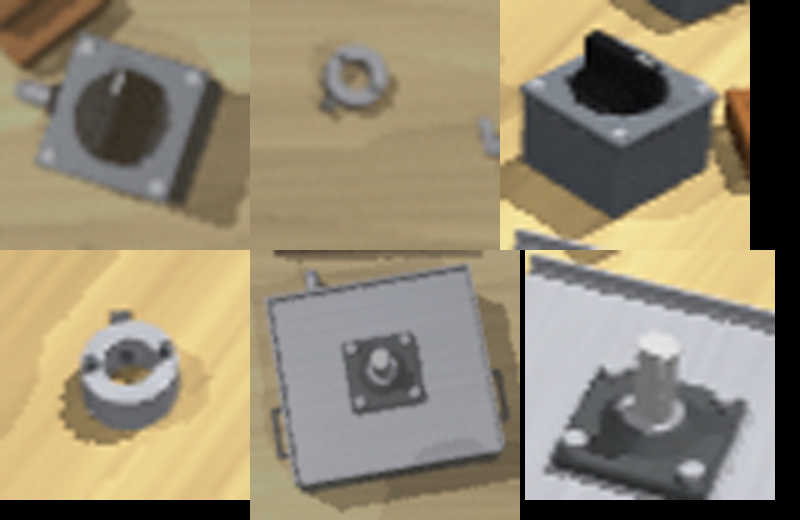

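The crop confirms the grey isolator with the black bar (top left). The collar's screw head is at crop (328,104), with its pins on top. The mixer's front is the lipless lower edge in the top view, and the spindle stands clear. Next I'll compute the poses.

```bash
python3 - <<'E'
from h import *
import pickle
d=pickle.load(open('c0.pkl','rb'));T=d['top'];S=d['scene']
P=lambda c,L,z:np.array([ray(c,u,v,z)[:2] for u,v in L])
def yaw(q): # corners
    e=np.roll(q,-1,0)-q; return np.degrees(np.arctan2(e[:,1],e[:,0])).round(1),np.linalg.norm(e,axis=1).round(0)
a=lambda x,y:(145+x/5,180+y/5)
q=P(T,[a(85,33),a(212,73),a(172,202),a(38,162)],68);print('iso',q.mean(0),*yaw(q))
e=lambda x,y:(270+(x-500)/5,120+y/5)
q=P(S,[e(523,88),e(595,48),e(718,97),e(620,145)],68);print('isoS',q.mean(0),*yaw(q))
print('bar top T',P(T,[a(122,72),a(100,150)],101),'S',P(S,[e(594,33),e(648,65)],101))
b=lambda x,y:(213+(x-250)/3,113+(y-250)/3)
q=P(T,[b(270,300),b(468,267),b(503,452),b(302,487)],92);print('mix',q.mean(0),*yaw(q))
q=P(T,[b(343,345),b(412,333),b(425,400),b(353,412)],97);print('flange',q.mean(0),*yaw(q))
print('spin T',P(T,[b(380,355)],155),'S',P(S,[(272+(658-525)/5,165+(346-250)/5)],155))
c=lambda x,y:(330+(x-250)/5,150+y/5)
q=P(T,[c(356,74),c(328,104)],24);print('col T',q,P(T,[c(328,104)],12))
f=lambda x,y:(190+x/5,280+(y-250)/5)
print('col S',P(S,[f(130,360)],24),P(S,[f(120,316)],12))
E
```

```text
iso [452.01793306 369.99164614] [-109.1  163.2   72.   -18.9] [101.  99. 104. 101.]
isoS [459.65248357 359.32900306] [  75.1   -7.7 -110.3  162.3] [ 77. 106.  95.  96.]
bar top T [[480.57233608 364.81662329]
 [424.37145984 379.66816974]] S [[433.3959909  376.29745971]
 [484.93863157 357.54354065]]
mix [620.8566645   40.35780459] [ -82.  -171.9   98.3    8.9] [251. 240. 248. 241.]
flange [623.09852226  43.10196763] [ -81.6 -171.    97.9    7.2] [87. 87. 89. 86.]
spin T [[628.61513736  44.68301236]] S [[631.02980112  39.40172687]]
col T [[ 587.49434002 -315.94468673]
 [ 564.49312596 -292.83687422]] [[ 567.03072407 -295.46434312]]
col S [[ 593.9608591  -318.37304503]] [[ 569.62751325 -293.09108245]]
```

```bash
python3 -m inch '[{"dp":[0.02,0.02,0.02],"delta_rot":[0,0,0],"hand":1},{"dp":[0.025,0.025,0.01],"delta_rot":[0,0,-3.5],"hand":1},{"dp":[0.027,0.027,0.01],"delta_rot":[0,0,-3.5],"hand":1},{"dp":[0.028,0.028,0.01],"delta_rot":[0,0,-3.5],"hand":1},{"dp":[0.028,0.028,0.01],"delta_rot":[0,0,-3.5],"hand":1},{"dp":[0.028,0.028,0.01],"delta_rot":[0,0,-3.5],"hand":1},{"dp":[0.028,0.028,0.01],"delta_rot":[0,0,-3.5],"hand":1},{"dp":[0.028,0.028,0],"delta_rot":[0,0,-3.5],"hand":1},{"dp":[0.028,0.028,0],"delta_rot":[0,0,-3.5],"hand":1},{"dp":[0.028,0.028,0],"delta_rot":[0,0,-3.5],"hand":1}]'
python3 -m inch '[{"dp":[0.02,0.033,0],"delta_rot":[0,0,0],"hand":1},{"dp":[0.01,0.038,0],"delta_rot":[0,0,-3.5],"hand":1},{"dp":[0.01,0.038,0],"delta_rot":[0,0,0],"hand":1},{"dp":[0.01,0.038,0],"delta_rot":[0,0,0],"hand":1},{"dp":[0.01,0.038,0],"delta_rot":[0,0,0],"hand":1},{"dp":[0.01,0.038,0],"delta_rot":[0,0,0],"hand":1},{"dp":[0.01,0.038,0],"delta_rot":[0,0,0],"hand":1},{"dp":[0,0.038,0],"delta_rot":[0,0,0],"hand":1},{"dp":[0,0.038,0],"delta_rot":[0,0,0],"hand":1},{"dp":[0,0.038,0],"delta_rot":[0,0,0],"hand":1}]'
```

```text
time_s: 0.93
eef_pos: [457.2, -352.4, 285.5]
ee_rot: [-0.0, 0.992, -0.129, -0.0]
wrist_force: [0.2, -0.6, 0.4]
grip_width: 0.999
grip_force: 0.0
time_s: 1.77
eef_pos: [535.8, 22.7, 285.1]
ee_rot: [0.0, 0.987, -0.158, -0.0]
wrist_force: [0.6, -0.1, -0.1]
grip_width: 1.001
grip_force: 0.0
```

```bash
python3 -m inch '[{"dp":[-0.009,0.037,0],"delta_rot":[0,0,0],"hand":1},{"dp":[-0.009,0.037,0],"delta_rot":[0,0,0],"hand":1},{"dp":[-0.009,0.037,0],"delta_rot":[0,0,0],"hand":1},{"dp":[-0.009,0.037,0],"delta_rot":[0,0,0],"hand":1},{"dp":[-0.009,0.037,0],"delta_rot":[0,0,0],"hand":1},{"dp":[-0.009,0.037,-0.01],"delta_rot":[0,0,0],"hand":1},{"dp":[-0.009,0.037,-0.01],"delta_rot":[0,0,0],"hand":1},{"dp":[-0.009,0.037,-0.01],"delta_rot":[0,0,0],"hand":1},{"dp":[-0.007,0.037,-0.01],"delta_rot":[0,0,0],"hand":1},{"dp":[0,0.012,-0.005],"delta_rot":[0,0,0],"hand":1}]'
python3 - <<'E'
from h import *
import pickle
c=cap('wrist','w1.png');pickle.dump(c,open('w1.pkl','wb'))
s=env.state();print(s['eef_pos'],s['ee_rot'],s['joint_positions'],np.array(c['world_from_camera']).round(2).tolist(),c['mtx'][0][0])
E
```

```text
time_s: 2.6
eef_pos: [453.1, 372.5, 238.8]
ee_rot: [-0.001, 0.988, -0.154, -0.002]
wrist_force: [-0.2, 0.6, 0.7]
grip_width: 1.0
grip_force: 0.0
[453.6450569  372.1735466  238.06690191] [-5.61012944e-04  9.88121984e-01 -1.53657899e-01 -1.96958166e-03] [-7.29166317e-01  5.02239484e-01 -5.09414570e-03  1.65798304e+00
 -1.57612694e-03  9.82991547e-01 -2.61209342e+00] [[-0.3, -0.92, -0.23, 519.33], [-0.95, 0.29, 0.08, 351.27], [-0.0, 0.24, -0.97, 416.34], [0.0, 0.0, 0.0, 1.0]] 284.1961127649651
```

View pics/w1.png

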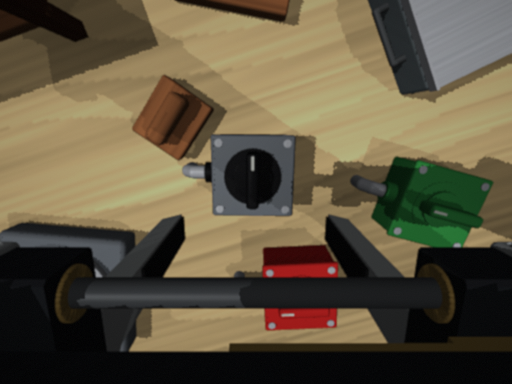

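The wrist view shows the grey box with its lid corners at about (213,136), (294,136), (293,215) and (211,214). The bar runs vertically along u≈252, from v≈150 to 208.

```bash
python3 - <<'E'
from h import *
import pickle
c=pickle.load(open('w1.pkl','rb'))
q=np.array([ray(c,u,v,68)[:2] for u,v in[(212,135),(295,135),(293,216),(211,215)]]);e=np.roll(q,-1,0)-q
print(q.mean(0),np.degrees(np.arctan2(e[:,1],e[:,0])),np.linalg.norm(e,axis=1))
print('bar',[ray(c,u,v,101)[:2].round(1) for u,v in[(253,154),(252,208)]])
print('tcp px',proj(c,np.array([453.6,372.2,238])),proj(c,np.array([453.6,372.2,101])))
m=c['img'].max(2)<45
n,l,st,ce=cv2.connectedComponentsWithStats(m[:225,200:310].astype(np.uint8));
for i in range(1,n):
    if st[i][4]>300: print(st[i]+[200,0,0,0,0],ce[i]+[200,0],ray(c,*(ce[i]+[200,0]),73)[:2])
g=cv2.cvtColor(c['img'],cv2.COLOR_RGB2GRAY)[145:215:4,235:270];print(g)
E
```

```text
[454.85807827 374.71674252] [-107.70001769  162.84404665   71.58715092  -20.52094259] [ 99.91185995 102.7522801  105.8936452  101.55329099]
bar [array([485.2, 364.4]), array([426. , 384.6])]
tcp px [254.97262546 226.52377772] [254.95542417 182.65809183]
[200   0  85  21 522] [241.51149425   9.90038314] [632.92304577 330.17425752]
[ 225  149   56   60 2461] [252.54246241 177.14709468] [455.27393723 374.77934801]
[[ 86  86  86  86  85  86  85  85  87  85  84  85  85  85  86  85  85  85
   85  84  84  84  84  84  84  83  83  82  83  83  83  82  83  82  82]
 [ 85  85  87  86  87  83  79  75  68  58  51  43  36  32  28  26  24  21
   21  25  25  26  32  39  42  48  59  70  72  75  80  83  81  82  83]
 [ 72  56  35  20  16  15  17  16  16  16  16  15  10   5   3   3   5   5
    5   5   4   3   4   5   7   7   7   4   7   5   8  10  15  25  39]
 [ 17  16  17  17  16  17  16  17  16  17  14  12  14  19  26  58 111 143
  133  76  22   9   6   6   6   5   6  10   6   7   4   7   7   6   6]
 [ 17  17  16  17  17  15  16  16  15  15  12   9  12  18  26  63 120 153
  141  82  23   6   5   4   5  
[... 1225 characters left out ...]
  16  16  15  15  12  12  11  14  18  16  14  13
   12  13  11  11   4   6   6   9   9   5   4   7   6   5   4   6   6]
 [ 95  93  84  72  57  42  29  19  18  17  13  10  12  16  18  19  19  17
   14  12  12   7   5   6   7   8   8   9  12  21  30  38  44  42  47]
 [ 93  93  95  94  94  94  95  94  95  95  82  47  16  14  15  17  18  18
   17  17  16  11  15  46  77  93  96  95  94  95  96  94  91  93  95]
 [ 92  93  92  93  93  93  93  93  94  93  94  92  86  81  72  62  59  58
   59  59  64  77  87  91  93  93  94  94  93  94  93  94  93  95  93]
 [ 91  90  90  91  91  90  92  91  92  92  93  93  93  92  92  93  92  93
   93  92  92  92  92  93  93  94  93  93  92  93  93  92  93  93  92]]
```

```bash
python3 -m inch '[{"dp":[0.0015,0.0025,-0.03],"delta_rot":[0,0,0],"hand":1},{"dp":[0,0,-0.035],"delta_rot":[0,0,0],"hand":0.8},{"dp":[0,0,-0.035],"delta_rot":[0,0,0],"hand":0.6},{"dp":[0,0,-0.03],"delta_rot":[0,0,0],"hand":0.6},{"dp":[0,0,-0.02],"delta_rot":[0,0,0],"hand":0.6},{"dp":[0,0,-0.009],"delta_rot":[0,0,0],"hand":0.5},{"dp":[0,0,0],"delta_rot":[0,0,0],"hand":0},{"dp":[0,0,0],"delta_rot":[0,0,0],"hand":0},{"dp":[0,0,0],"delta_rot":[0,0,0],"hand":0},{"dp":[0,0,0],"delta_rot":[0,0,0],"hand":0}]'
```

```text
time_s: 3.48
eef_pos: [459.9, 368.9, 83.2]
ee_rot: [-0.001, 0.987, -0.158, 0.001]
wrist_force: [0.5, 0.0, -0.4]
grip_width: 0.398
grip_force: 0.0
```

```bash
python3 -m inch '[{"dp":[-0.004,0.006,-0.002],"delta_rot":[0,0,0],"hand":0.35},{"dp":[0,0,0],"delta_rot":[0,0,0],"hand":0.3},{"dp":[0,0,0],"delta_rot":[0,0,0],"hand":0},{"dp":[0,0,0],"delta_rot":[0,0,0],"hand":0},{"dp":[0,0,0],"delta_rot":[0,0,0],"hand":0},{"dp":[0,0,0],"delta_rot":[0,0,0],"hand":0},{"dp":[0,0,0],"delta_rot":[0,0,0],"hand":0},{"dp":[0,0,0],"delta_rot":[0,0,0],"hand":0},{"dp":[0,0,0],"delta_rot":[0,0,0],"hand":0},{"dp":[0,0,0],"delta_rot":[0,0,0],"hand":0}]'
```

```text
time_s: 4.32
eef_pos: [454.9, 375.0, 79.7]
ee_rot: [-0.001, 0.987, -0.158, 0.0]
wrist_force: [0.0, 2.8, 1.9]
grip_width: 0.16
grip_force: 30.0
```

```bash
python3 -m inch '[{"dp":[0,0,0],"delta_rot":[0,0,4],"hand":0},{"dp":[0,0,0],"delta_rot":[0,0,6],"hand":0},{"dp":[0,0,0],"delta_rot":[0,0,6],"hand":0},{"dp":[0,0,0],"delta_rot":[0,0,6],"hand":0},{"dp":[0,0,0],"delta_rot":[0,0,6],"hand":0},{"dp":[0,0,0],"delta_rot":[0,0,6],"hand":0},{"dp":[0,0,0],"delta_rot":[0,0,6],"hand":0},{"dp":[0,0,0],"delta_rot":[0,0,6],"hand":0},{"dp":[0,0,0],"delta_rot":[0,0,6],"hand":0},{"dp":[0,0,0],"delta_rot":[0,0,6],"hand":0}]'
python3 -m inch '[{"dp":[0,0,0],"delta_rot":[0,0,6],"hand":0},{"dp":[0,0,0],"delta_rot":[0,0,6],"hand":0},{"dp":[0,0,0],"delta_rot":[0,0,6],"hand":0},{"dp":[0,0,0],"delta_rot":[0,0,6],"hand":0},{"dp":[0,0,0],"delta_rot":[0,0,6],"hand":0},{"dp":[0,0,0],"delta_rot":[0,0,3],"hand":0},{"dp":[0,0,0],"delta_rot":[0,0,0],"hand":0},{"dp":[0,0,0],"delta_rot":[0,0,0],"hand":0},{"dp":[0,0,0],"delta_rot":[0,0,0],"hand":0.4},{"dp":[0,0,0],"delta_rot":[0,0,0],"hand":0.7}]'
python3 -c "
from h import *;print(env.state())"
```

```text
time_s: 5.15
eef_pos: [455.0, 374.9, 79.7]
ee_rot: [-0.0, 0.939, 0.343, 0.001]
wrist_force: [0.2, 2.1, 1.5]
grip_width: 0.158
grip_force: 30.0
time_s: 5.98
eef_pos: [454.6, 372.7, 78.9]
ee_rot: [0.001, 0.805, 0.593, -0.001]
wrist_force: [0.5, -0.4, 0.4]
grip_width: 0.26
grip_force: 0.0
{'time_s': 5.9833, 'joint_positions': array([-0.45904888,  0.73997   , -0.44390613,  1.79553068,  0.46118937,
        0.71313592, -1.45733692]), 'qvel': array([-0.00098919,  0.00128536,  0.0010219 ,  0.00137304, -0.00222875,
       -0.00086367,  0.0003648 ]), 'effort': array([-1.64967547e-01, -5.34744251e+01, -5.84783792e+00, -1.33209461e+01,
       -2.75852380e-02, -1.23723764e-01, -1.20349182e-02]), 'eef_pos': array([454.61481984, 372.73910641,  78.94449197]), 'ee_rot': array([ 0.00099777,  0.80492543,  0.59337418, -0.00106952]), 'wrist_force': array([ 0.49471366, -0.38612794,  0.35828108]), 'torque': array([-0.02891554, -0.08552709,  0.00176663]), 'grip_force': 0.0, 'grip_width': 0.26036343154697683}
```

```bash
python3 -m inch '[{"dp":[0,0,0.01],"delta_rot":[0,0,0],"hand":0.7},{"dp":[0,0,0.03],"delta_rot":[0,0,0],"hand":0.7},{"dp":[0,0,0.035],"delta_rot":[0,0,0],"hand":0.7},{"dp":[0,0,0.035],"delta_rot":[0,0,0],"hand":0.7},{"dp":[0,0,0.035],"delta_rot":[0,0,0],"hand":0.7},{"dp":[0,-0.01,0.03],"delta_rot":[0,0,-7],"hand":0.7},{"dp":[0,-0.02,0.01],"delta_rot":[0,0,-7],"hand":0.7},{"dp":[0.01,-0.02,0],"delta_rot":[0,0,-7],"hand":0.7},{"dp":[0.01,-0.02,0],"delta_rot":[0,0,-7],"hand":0.7},{"dp":[0.01,-0.02,0],"delta_rot":[0,0,-7],"hand":0.7}]'
python3 - <<'E'
from h import *
import pickle
c=cap('top');pickle.dump(c,open('t2.pkl','wb'));w=cap('wrist')
for n in (w,):
    cv2.imwrite('pics/w2.png',n['img'][:,:,::-1])
E
```

```text
time_s: 6.82
eef_pos: [484.7, 282.8, 265.5]
ee_rot: [0.0, 0.947, 0.321, 0.0]
wrist_force: [0.4, 0.5, 0.4]
grip_width: 0.697
grip_force: 0.0
```

View pics/w2.png

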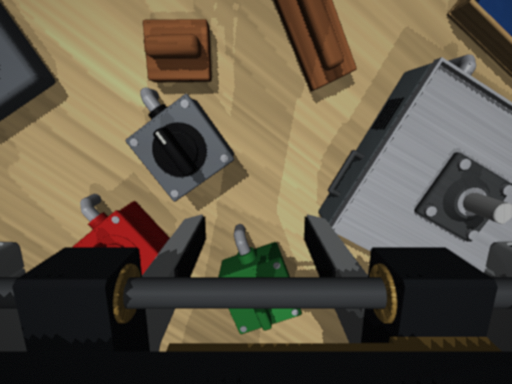

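The wrist view shows the bar now pointing from (195,172) to (158,133), towards the cable side. It has turned 90° from before, so the isolator is off. Moving to the spindle.

```bash
python3 -m inch '[{"dp":[0.015,-0.027,0],"delta_rot":[0,0,-5],"hand":0.7},{"dp":[0.017,-0.03,0],"delta_rot":[0,0,-5],"hand":0.7},{"dp":[0.017,-0.03,0],"delta_rot":[0,0,-5],"hand":0.7},{"dp":[0.017,-0.03,0],"delta_rot":[0,0,-5],"hand":0.7},{"dp":[0.017,-0.03,0],"delta_rot":[0,0,-5],"hand":0.7},{"dp":[0.017,-0.03,0],"delta_rot":[0,0,-5],"hand":0.7},{"dp":[0.017,-0.03,0],"delta_rot":[0,0,-5],"hand":0.7},{"dp":[0.014,-0.025,0],"delta_rot":[0,0,-5],"hand":0.7},{"dp":[0.006,-0.009,0],"delta_rot":[0,0,-4.5],"hand":0.7},{"dp":[0,0,0],"delta_rot":[0,0,0],"hand":0.7}]'
python3 - <<'E'
from h import *
import pickle
c=cap('wrist','w3.png');pickle.dump(c,open('w3.pkl','wb'))
s=env.state();print(s['eef_pos'],s['ee_rot'],s['joint_positions'],proj(c,np.array([625,43,155])))
E
```

```text
time_s: 7.75
eef_pos: [622.6, 39.9, 264.2]
ee_rot: [0.001, 0.998, -0.061, -0.0]
wrist_force: [-0.4, 0.5, -0.1]
grip_width: 0.702
grip_force: 0.0
[621.56098707  42.87297764 264.23936366] [ 4.65834350e-05  9.98333007e-01 -5.77142685e-02 -5.18198370e-04] [-0.01821933  0.53714486 -0.15628529  1.51726211  0.08956337  1.09523371
 -1.88024533] [251.27989572 187.65496901]
```

View pics/w3.png

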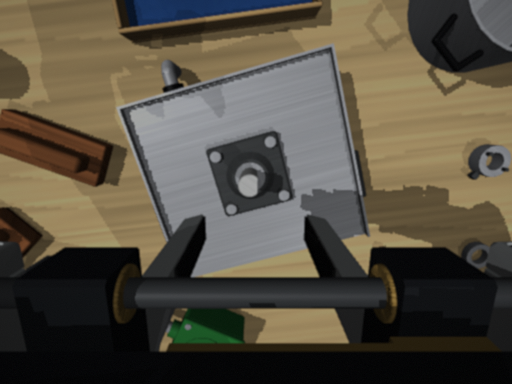

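The wrist view shows the spindle end at about (250,186) and the bolt heads at (215,157), (270,142), (284,195) and (231,210).

```bash
python3 - <<'E'
from h import *
import pickle
c=pickle.load(open('w3.pkl','rb'))
q=np.array([ray(c,u,v,103)[:2] for u,v in[(215,157),(270,142),(284,195),(231,210)]]);e=np.roll(q,-1,0)-q
print('bolts',q.mean(0),np.degrees(np.arctan2(e[:,1],e[:,0])),np.linalg.norm(e,axis=1))
q=np.array([ray(c,u,v,96)[:2] for u,v in[(122,109),(331,49),(368,234)]]);e=np.diff(q,axis=0);print('mix',q,np.degrees(np.arctan2(e[:,1],e[:,0])),np.linalg.norm(e,axis=1))
g=cv2.cvtColor(c['img'],cv2.COLOR_RGB2GRAY);print(g[160:204:2,228:276:2])
for u,v in[(250,186),(248,186)]:print(ray(c,u,v,155)[:2])
d=pickle.load(open('c0.pkl','rb'))
for n in('top','scene'):
  x=d[n]; print(n,[proj(x,np.array([X,Y,155.])).round(1).tolist() for X,Y in[(625,43),(625,40),(622,43)]])
E
```

```text
bolts [626.83507246  44.81443973] [ -81.87003124 -171.3167562    99.39685443    8.03883552] [67.72546334 67.02834975 68.49847236 68.53978002]
mix [[723.59094775 183.55038142]
 [758.28936797 -62.87174996]
 [531.32822471 -98.03242092]] [ -81.9849411  -171.19378001] [248.85306347 229.66852926]
[[ 50  48  45  44  45  44  43  44  46  48  54  55  55  54  49  43  37  35
   35  35  42  52  55  56]
 [ 49  46  43  45  44  45  46  48  59  72  82  90  94  77  60  54  46  38
   36  35  34  46  57  56]
 [ 48  44  44  44  44  46  51  91 114 118 119 120 138 132 122  86  58  48
   36  34  34  36  52  56]
 [ 46  43  43  44  45  55  93 121 124 120 116 109 122 136 140 138 104  62
   47  35  33  33  45  55]
 [ 46  42  43  45  49  93 117 122 113  90  74  66  69  99 130 142 135  99
   56  40  31  32  35  53]
 [ 44  44  43  44  68 114 118 106  81  66  61  57  48  46  72  99 107 127
   73  50  32  31  31  50]
 [ 43  44  45  48  94 116 114  82  68  65  61  56  48  44  51  78  83  95
   66  40  34  28  30  44]
 [ 42  43  50  58 109 116  99  71  77  91 104 105  86  59  49  78  81  79
   69  32  27  25  24  29]

[... 878 characters left out ...]
 26
   27  40  51  51  49  40]
 [ 58  57  57  54  45  36  37  92 145 158 162 164 161 146  90  29  27  29
   42  55  56  56  55  56]
 [ 56  55  57  55  55  52  42  35  58  94 114 115  98  57  31  30  41  49
   56  54  55  55  55  55]
 [ 56  56  56  55  55  55  53  51  46  41  38  38  37  39  45  51  54  55
   56  55  55  55  55  55]
 [ 54  52  53  53  54  55  54  54  54  55  54  54  54  55  55  55  55  56
   55  56  55  55  55  55]
 [ 46  47  49  53  55  55  54  53  54  55  54  54  55  55  57  56  56  55
   56  57  55  54  52  49]]
[626.90744144  44.09652683]
[627.16022662  46.15183738]
top [[256.8, 149.0], [257.7, 149.0], [256.9, 149.8]]
scene [[297.2, 182.8], [296.7, 183.4], [296.2, 182.4]]
```

```bash
python3 -m inch '[{"dp":[0.0055,0.001,-0.02],"delta_rot":[0,0,0],"hand":0.7},{"dp":[0,0,-0.03],"delta_rot":[0,0,0],"hand":0.6},{"dp":[0,0,-0.03],"delta_rot":[0,0,0],"hand":0.5},{"dp":[0,0,-0.03],"delta_rot":[0,0,0],"hand":0.5},{"dp":[0,0,-0.02],"delta_rot":[0,0,0],"hand":0.5},{"dp":[0,0,-0.014],"delta_rot":[0,0,0],"hand":0.45},{"dp":[0,0,0],"delta_rot":[0,0,0],"hand":0.4},{"dp":[0,0,0],"delta_rot":[0,0,0],"hand":0.35},{"dp":[0,0,0],"delta_rot":[0,0,0],"hand":0.3},{"dp":[0,0,0],"delta_rot":[0,0,0],"hand":0.3}]'
python3 -c "
from h import *;print(env.state()['eef_pos'],env.state()['wrist_force'])"
```

```text
time_s: 8.63
eef_pos: [628.1, 45.4, 122.1]
ee_rot: [-0.0, 0.998, -0.057, 0.001]
wrist_force: [-0.2, -0.1, 0.4]
grip_width: 0.303
grip_force: 0.0
[628.11621432  45.3627372  122.11023622] [-0.1751063  -0.11856452  0.43804865]
```

```bash
python3 -m inch '[{"dp":[0,0,0],"delta_rot":[0,0,0],"hand":0.28},{"dp":[0,0.001,0],"delta_rot":[0,0,0],"hand":0.25},{"dp":[0,0,0],"delta_rot":[0,0,0],"hand":0},{"dp":[0,0,0],"delta_rot":[0,0,0],"hand":0},{"dp":[0,0,0],"delta_rot":[0,0,0],"hand":0},{"dp":[0,0,0],"delta_rot":[0,0,0],"hand":0},{"dp":[0,0,0],"delta_rot":[0,0,0],"hand":0},{"dp":[0,0,0],"delta_rot":[0,0,0],"hand":0},{"dp":[0,0,0],"delta_rot":[0,0,0],"hand":0},{"dp":[0,0,0],"delta_rot":[0,0,0],"hand":0}]'
python3 -c "
from h import *;s=env.state();print(s)"
```

```text
time_s: 9.47
eef_pos: [627.8, 46.5, 121.3]
ee_rot: [-0.001, 0.998, -0.058, 0.001]
wrist_force: [-0.8, 2.3, 5.5]
grip_width: 0.212
grip_force: 30.0
{'time_s': 9.4667, 'joint_positions': array([-0.03313944,  0.69576983, -0.13985002,  1.65698648,  0.12372282,
        0.79594339, -1.91406563]), 'qvel': array([ 1.15205170e-03, -2.15433393e-03,  8.02397057e-05,  6.75176091e-04,
        5.63327293e-04,  1.07200359e-03, -1.82856124e-03]), 'effort': array([  1.86495077, -51.99701428,   0.69649542, -14.61920321,
         0.83359033,  -0.08531718,   0.05321283]), 'eef_pos': array([627.79039909,  46.51293677, 121.26880909]), 'ee_rot': array([-7.28803881e-04,  9.98322265e-01, -5.78939686e-02,  6.41562310e-04]), 'wrist_force': array([-0.84554095,  2.33950234,  5.48846096]), 'torque': array([ 0.81388712,  0.17528117, -0.09070422]), 'grip_force': 29.97241018427303, 'grip_width': 0.2118983187415443}
```

Closing width is 19.9 mm, so the pads are flush on the flat, with the tool y axis at -97°. That matches the straight edge at u≈257 in the picture. The flat needs a -75° turn to face the front, but joint 7 would pass its limit, so I'll flip the hand half a turn in place first.

```bash
python3 -m inch '[{"dp":[0,0,0],"delta_rot":[0,0,0],"hand":0.5},{"dp":[0,0,0],"delta_rot":[0,0,0],"hand":0.6},{"dp":[0,0,0],"delta_rot":[0,0,0],"hand":0.6},{"dp":[0,0,0],"delta_rot":[0,0,0],"hand":0.6},{"dp":[0,0,0.005],"delta_rot":[0,0,4],"hand":0.6},{"dp":[0,0,0],"delta_rot":[0,0,7],"hand":0.6},{"dp":[0,0,0],"delta_rot":[0,0,7],"hand":0.6},{"dp":[0,0,0],"delta_rot":[0,0,7],"hand":0.6},{"dp":[0,0,0],"delta_rot":[0,0,7],"hand":0.6},{"dp":[0,0,0],"delta_rot":[0,0,7],"hand":0.6}]'
python3 -m inch '[{"dp":[0,0,0],"delta_rot":[0,0,7],"hand":0.6},{"dp":[0,0,0],"delta_rot":[0,0,7],"hand":0.6},{"dp":[0,0,0],"delta_rot":[0,0,7],"hand":0.6},{"dp":[0,0,0],"delta_rot":[0,0,7],"hand":0.6},{"dp":[0,0,0],"delta_rot":[0,0,7],"hand":0.6},{"dp":[0,0,0],"delta_rot":[0,0,7],"hand":0.6},{"dp":[0,0,0],"delta_rot":[0,0,7],"hand":0.6},{"dp":[0,0,0],"delta_rot":[0,0,7],"hand":0.6},{"dp":[0,0,0],"delta_rot":[0,0,7],"hand":0.6},{"dp":[0,0,0],"delta_rot":[0,0,7],"hand":0.6}]'
python3 -m inch '[{"dp":[0,0,0],"delta_rot":[0,0,7],"hand":0.6},{"dp":[0,0,0],"delta_rot":[0,0,7],"hand":0.6},{"dp":[0,0,0],"delta_rot":[0,0,7],"hand":0.6},{"dp":[0,0,0],"delta_rot":[0,0,7],"hand":0.6},{"dp":[0,0,0],"delta_rot":[0,0,7],"hand":0.6},{"dp":[0,0,0],"delta_rot":[0,0,7],"hand":0.5},{"dp":[0,0,0],"delta_rot":[0,0,7],"hand":0.4},{"dp":[0,0,0],"delta_rot":[0,0,7],"hand":0.3},{"dp":[0,0,0],"delta_rot":[0,0,7],"hand":0.3},{"dp":[0,0,-0.005],"delta_rot":[0,0,7],"hand":0.3}]'
python3 -c "
from h import *;s=env.state();print(s['joint_positions'],s['torque'])"
```

```text
time_s: 10.3
eef_pos: [627.1, 44.7, 125.2]
ee_rot: [0.0, 0.96, 0.281, -0.0]
wrist_force: [-0.0, -0.1, -0.1]
grip_width: 0.599
grip_force: 0.0
time_s: 11.13
eef_pos: [627.1, 44.6, 125.1]
ee_rot: [0.0, 0.625, 0.781, -0.0]
wrist_force: [0.2, -0.2, 0.4]
grip_width: 0.6
grip_force: 0.0
time_s: 11.97
eef_pos: [627.8, 44.8, 120.8]
ee_rot: [0.001, 0.064, 0.998, -0.0]
wrist_force: [1.2, 0.5, -0.4]
grip_width: 0.306
grip_force: 0.0
[ 0.4087004   0.87789471 -0.95704946  1.64338705  0.80605172  1.06021351
  0.64408143] [ 0.06871302 -0.14162497  0.02446911]
```

```bash
python3 -m inch '[{"dp":[0,0.001,0],"delta_rot":[0,0,0.6],"hand":0},{"dp":[0,0,0],"delta_rot":[0,0,0],"hand":0},{"dp":[0,0,0],"delta_rot":[0,0,0],"hand":0},{"dp":[0,0,0],"delta_rot":[0,0,0],"hand":0},{"dp":[0,0,0],"delta_rot":[0,0,0],"hand":0},{"dp":[0,0,0],"delta_rot":[0,0,-5],"hand":0},{"dp":[0.0002,-0.0002,0],"delta_rot":[0,0,-5],"hand":0},{"dp":[0.0002,-0.0002,0],"delta_rot":[0,0,-5],"hand":0},{"dp":[0.0002,-0.0002,0],"delta_rot":[0,0,-5],"hand":0},{"dp":[0.0002,-0.0002,0],"delta_rot":[0,0,-5],"hand":0}]'
python3 -m inch '[{"dp":[0.0002,-0.0002,0],"delta_rot":[0,0,-5],"hand":0},{"dp":[0.0002,-0.0002,0],"delta_rot":[0,0,-5],"hand":0},{"dp":[0.0002,-0.0002,0],"delta_rot":[0,0,-5],"hand":0},{"dp":[0.0002,-0.0002,0],"delta_rot":[0,0,-5],"hand":0},{"dp":[0.0002,0,0],"delta_rot":[0,0,-5],"hand":0},{"dp":[0,0,0],"delta_rot":[0,0,-5],"hand":0},{"dp":[0,0,0],"delta_rot":[0,0,-5],"hand":0},{"dp":[0,0,0],"delta_rot":[0,0,-5],"hand":0},{"dp":[0,0,0],"delta_rot":[0,0,-5],"hand":0},{"dp":[0,0,0],"delta_rot":[0,0,-5],"hand":0}]'
python3 -m inch '[{"dp":[0,0,0],"delta_rot":[0,0,0],"hand":0},{"dp":[0,0,0],"delta_rot":[0,0,0],"hand":0},{"dp":[0,0,0],"delta_rot":[0,0,0],"hand":0},{"dp":[0,0,0],"delta_rot":[0,0,0],"hand":0},{"dp":[0,0,0],"delta_rot":[0,0,0],"hand":0},{"dp":[0,0,0],"delta_rot":[0,0,0],"hand":0},{"dp":[0,0,0],"delta_rot":[0,0,0],"hand":0},{"dp":[0,0,0],"delta_rot":[0,0,0],"hand":0},{"dp":[0,0,0],"delta_rot":[0,0,0],"hand":0},{"dp":[0,0,0],"delta_rot":[0,0,0],"hand":0}]'
python3 -c "
from h import *;s=env.state();print(s['joint_positions'],s['torque'],s['eef_pos'],np.degrees(2*np.arctan2(s['ee_rot'][2],s['ee_rot'][1]))-90)"
```

```text
time_s: 12.8
eef_pos: [627.7, 46.8, 119.6]
ee_rot: [-0.001, 0.278, 0.961, 0.001]
wrist_force: [1.6, 5.0, -13.5]
grip_width: 0.203
grip_force: 30.0
time_s: 13.63
eef_pos: [629.3, 45.9, 119.6]
ee_rot: [-0.0, 0.658, 0.753, 0.001]
wrist_force: [4.4, 3.5, -15.0]
grip_width: 0.208
grip_force: 30.0
time_s: 14.47
eef_pos: [629.3, 45.9, 119.5]
ee_rot: [-0.0, 0.657, 0.754, 0.001]
wrist_force: [4.6, 3.4, -13.7]
grip_width: 0.206
grip_force: 30.0
[ 0.25640328  0.77500137 -0.64118556  1.64365385  0.55543489  0.91161571
 -0.45814696] [ 0.76324033 -1.04194398 -0.09323448] [629.33762924  45.93742411 119.53838875] 7.915008748093612
```

Width is still 20 mm and the tool y axis is at 7.9° (mixer x ≈ 8.2°), so the flat faces the front. Releasing and going to the collar.

```bash
python3 -m inch '[{"dp":[-0.001,0,0],"delta_rot":[0,0,0],"hand":0.4},{"dp":[0,0,0],"delta_rot":[0,0,0],"hand":0.6},{"dp":[0,0,0.005],"delta_rot":[0,0,0],"hand":0.7},{"dp":[0,0,0.03],"delta_rot":[0,0,0],"hand":0.8},{"dp":[0,0,0.035],"delta_rot":[0,0,0],"hand":0.9},{"dp":[0,-0.01,0.035],"delta_rot":[0,0,3],"hand":1},{"dp":[0,-0.03,0.015],"delta_rot":[0,0,4],"hand":1},{"dp":[-0.005,-0.037,0.01],"delta_rot":[0,0,4],"hand":1},{"dp":[-0.005,-0.037,0.01],"delta_rot":[0,0,4],"hand":1},{"dp":[-0.005,-0.037,0],"delta_rot":[0,0,4],"hand":1}]'
python3 -m inch '[{"dp":[-0.005,-0.037,0],"delta_rot":[0,0,4],"hand":1},{"dp":[-0.005,-0.037,0],"delta_rot":[0,0,4],"hand":1},{"dp":[-0.005,-0.037,-0.005],"delta_rot":[0,0,4],"hand":1},{"dp":[-0.005,-0.037,-0.01],"delta_rot":[0,0,4],"hand":1},{"dp":[-0.003,-0.03,-0.01],"delta_rot":[0,0,2],"hand":1},{"dp":[0,-0.02,-0.01],"delta_rot":[0,0,0],"hand":1},{"dp":[0,-0.01,0],"delta_rot":[0,0,0],"hand":1},{"dp":[0,0,0],"delta_rot":[0,0,0],"hand":1},{"dp":[0,0,0],"delta_rot":[0,0,0],"hand":1},{"dp":[0,0,0],"delta_rot":[0,0,0],"hand":1}]'
python3 - <<'E'
from h import *
import pickle
c=cap('wrist','w4.png');pickle.dump(c,open('w4.pkl','wb'))
s=env.state();print(s['eef_pos'],np.degrees(2*np.arctan2(s['ee_rot'][2],s['ee_rot'][1]))-90,s['joint_positions'],proj(c,np.array([589,-317,24])))
E
```

```text
time_s: 15.3
eef_pos: [614.0, -107.7, 264.3]
ee_rot: [0.003, 0.521, 0.853, 0.001]
wrist_force: [1.0, 0.1, -0.5]
grip_width: 0.877
grip_force: 0.0
time_s: 16.13
eef_pos: [591.1, -311.6, 227.0]
ee_rot: [0.001, 0.382, 0.924, 0.001]
wrist_force: [0.0, 0.7, 0.3]
grip_width: 1.005
grip_force: 0.0
[ 591.19999451 -311.57837599  226.98612107] 45.12523561123629 [ 0.89891781  0.76830988 -0.87596986  1.42022761  0.60123681  1.2305239
  0.75067639] [250.35034837 175.65980684]
```

View pics/w4.png

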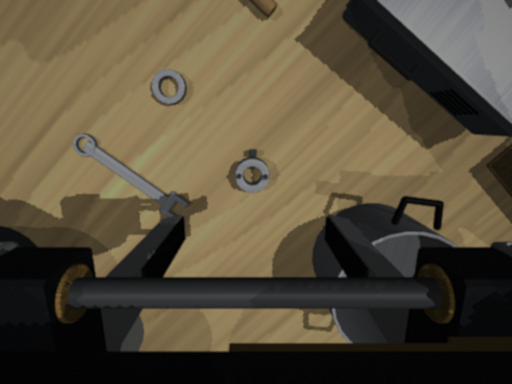

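The wrist view shows the collar centre at (252,175) with its screw head straight up at (252,154). The spanner jaw is at (178,203), and the pot's near wall is at about (315,250).

```bash
python3 - <<'E'
from h import *
import pickle
c=pickle.load(open('w4.pkl','rb'));d=pickle.load(open('c0.pkl','rb'))
hsv=cv2.cvtColor(c['img'],cv2.COLOR_RGB2HSV);m=((hsv[...,1]<60)&(hsv[...,2]>50)).astype(np.uint8)
n,l,st,ce=cv2.connectedComponentsWithStats(m[130:210,215:290])
for i in range(1,n):
    if st[i][4]>60: print(st[i]+[215,130,0,0,0],ce[i]+[215,130])
col=ray(c,252,175.5,24)[:2];sc=ray(c,252,154,12)[:2];v=sc-col;print('col',col,'screw',sc,np.degrees(np.arctan2(v[1],v[0])),np.hypot(*v))
print('spanner',[ray(c,*p,8)[:2].round(0) for p in[(178,203),(187,213),(183,195)]])
print('pot base near',[ray(c,*p,0)[:2].round(0) for p in[(315,250),(325,220),(345,207)]])
T=d['top'];S=d['scene']
for z in(0,80,110,130,150):
  print(z,'T rim L,R,top,bot',[ray(T,*p,z)[:2].round(0).tolist() for p in[(320,107),(365,107),(342,85),(342,131)]],'S near/far/L/R',[ray(S,*p,z)[:2].round(0).tolist() for p in[(268,312),(345,312),(306,280),(306,345)]])
E
```

```text
[235 150  35  43 776] [251.66881443 173.85309278]
col [ 590.42950385 -315.25332079] screw [ 570.67328149 -295.60387203] 135.15524824972297 27.864119557833014
spanner [array([ 545., -422.]), array([ 565., -424.]), array([ 542., -408.])]
pot base near [array([ 745., -332.]), array([ 719., -289.]), array([ 725., -254.])]
0 T rim L,R,top,bot [[836.0, -212.0], [830.0, -393.0], [928.0, -307.0], [732.0, -294.0]] S near/far/L/R [[708.0, -264.0], [869.0, -169.0], [746.0, -130.0], [824.0, -296.0]]
80 T rim L,R,top,bot [[804.0, -199.0], [798.0, -370.0], [891.0, -289.0], [706.0, -277.0]] S near/far/L/R [[732.0, -312.0], [878.0, -225.0], [767.0, -190.0], [838.0, -340.0]]
110 T rim L,R,top,bot [[792.0, -195.0], [786.0, -362.0], [876.0, -282.0], [696.0, -271.0]] S near/far/L/R [[741.0, -330.0], [882.0, -246.0], [775.0, -212.0], [843.0, -357.0]]
130 T rim L,R,top,bot [[784.0, -192.0], [778.0, -356.0], [867.0, -277.0], [690.0, -266.0]] S near/far/L/R [[748.0, -342.0], [884.0, -260.0], [780.0, -227.0], [846.0, -368.0]]
150 T rim L,R,top,bot [[776.0, -188.0], [770.0, -350.0], [858.0, -273.0], [683.0, -262.0]] S near/far/L/R [[754.0, -354.0], [887.0, -275.0], [786.0, -242.0], [850.0, -379.0]]
```

```bash
python3 -m inch '[{"dp":[-0.0005,-0.004,-0.02],"delta_rot":[0,0,0],"hand":1},{"dp":[0,0,-0.035],"delta_rot":[0,0,0],"hand":1},{"dp":[0,0,-0.035],"delta_rot":[0,0,0],"hand":0.9},{"dp":[0,0,-0.035],"delta_rot":[0,0,0],"hand":0.8},{"dp":[0,0,-0.035],"delta_rot":[0,0,0],"hand":0.75},{"dp":[0,0,-0.03],"delta_rot":[0,0,0],"hand":0.7},{"dp":[0,0,-0.02],"delta_rot":[0,0,0],"hand":0.7},{"dp":[0,0,-0.01],"delta_rot":[0,0,0],"hand":0.65},{"dp":[0,0,0],"delta_rot":[0,0,0],"hand":0.6},{"dp":[0,0,0],"delta_rot":[0,0,0],"hand":0.6}]'
python3 -m inch '[{"dp":[0,0,0],"delta_rot":[0,0,0],"hand":0.58},{"dp":[0,0,0],"delta_rot":[0,0,0],"hand":0.56},{"dp":[0,0,0],"delta_rot":[0,0,0],"hand":0.54},{"dp":[0,0,0],"delta_rot":[0,0,0],"hand":0.52},{"dp":[0,0,0],"delta_rot":[0,0,0],"hand":0.3},{"dp":[0,0,0],"delta_rot":[0,0,0],"hand":0.3},{"dp":[0,0,0],"delta_rot":[0,0,0],"hand":0.3},{"dp":[0,0,0],"delta_rot":[0,0,0],"hand":0.3},{"dp":[0,0,0],"delta_rot":[0,0,0],"hand":0.3},{"dp":[0,0,0],"delta_rot":[0,0,0],"hand":0.3}]'
python3 -c "
from h import *;s=env.state();print(s['joint_positions'],s['torque'],s['eef_pos'],np.degrees(2*np.arctan2(s['ee_rot'][2],s['ee_rot'][1]))-90)"
```

```text
time_s: 17.02
eef_pos: [590.7, -317.3, 6.6]
ee_rot: [0.001, 0.383, 0.924, 0.0]
wrist_force: [0.5, 0.3, 0.1]
grip_width: 0.606
grip_force: 0.0
time_s: 17.85
eef_pos: [591.9, -317.4, 7.3]
ee_rot: [0.002, 0.383, 0.924, 0.001]
wrist_force: [2.0, 0.9, 7.0]
grip_width: 0.508
grip_force: 30.0
[ 0.84304352  1.00691349 -0.72449337  1.57618613  0.81250261  0.87725412
  0.59484043] [ 0.62989897 -0.79196038  0.01922951] [ 591.94590929 -317.41605953    7.27100568] 44.95733581847915
```

```bash
python3 -m inch '[{"dp":[0,0,0.01],"delta_rot":[0,0,0],"hand":0.3},{"dp":[0,0,0.025],"delta_rot":[0,0,0],"hand":0.3},{"dp":[0,0,0.03],"delta_rot":[0,0,0],"hand":0.3},{"dp":[0,0,0.03],"delta_rot":[0,0,0],"hand":0.3},{"dp":[0,0,0.03],"delta_rot":[0,0,0],"hand":0.3},{"dp":[0,0,0.03],"delta_rot":[0,0,0],"hand":0.3},{"dp":[0,0,0.03],"delta_rot":[0,0,0],"hand":0.3},{"dp":[0,0.01,0.02],"delta_rot":[0,0,0],"hand":0.3},{"dp":[0.003,0.02,0.01],"delta_rot":[0,0,3],"hand":0.3},{"dp":[0.003,0.027,0.01],"delta_rot":[0,0,4],"hand":0.3}]'
python3 -m inch '[{"dp":[0.003,0.03,0],"delta_rot":[0,0,5],"hand":0.3},{"dp":[0.003,0.03,0],"delta_rot":[0,0,5],"hand":0.3},{"dp":[0.003,0.03,0],"delta_rot":[0,0,5],"hand":0.3},{"dp":[0.003,0.03,0],"delta_rot":[0,0,5],"hand":0.3},{"dp":[0.003,0.03,0],"delta_rot":[0,0,5],"hand":0.3},{"dp":[0.003,0.03,0],"delta_rot":[0,0,5],"hand":0.3},{"dp":[0.003,0.03,0],"delta_rot":[0,0,5],"hand":0.3},{"dp":[0.003,0.03,0],"delta_rot":[0,0,5],"hand":0.3},{"dp":[0.003,0.025,0],"delta_rot":[0,0,4],"hand":0.3},{"dp":[0.003,0.02,0],"delta_rot":[0,0,2.2],"hand":0.3}]'
python3 -m inch '[{"dp":[0,0.015,0],"delta_rot":[0,0,0],"hand":0.3},{"dp":[0,0.005,-0.01],"delta_rot":[0,0,0],"hand":0.3},{"dp":[0,0,-0.015],"delta_rot":[0,0,0],"hand":0.3},{"dp":[0,0,-0.01],"delta_rot":[0,0,0],"hand":0.3},{"dp":[0,0,0],"delta_rot":[0,0,0],"hand":0.3},{"dp":[0,0,0],"delta_rot":[0,0,0],"hand":0.3},{"dp":[0,0,0],"delta_rot":[0,0,0],"hand":0.3},{"dp":[0,0,0],"delta_rot":[0,0,0],"hand":0.3},{"dp":[0,0,0],"delta_rot":[0,0,0],"hand":0.3},{"dp":[0,0,0],"delta_rot":[0,0,0],"hand":0.3}]'
python3 - <<'E'
from h import *
import pickle
c=cap('wrist');pickle.dump(c,open('w5.pkl','wb'))
s=env.state();e=s['eef_pos'];print(e,s['wrist_force'],np.degrees(2*np.arctan2(s['ee_rot'][2],s['ee_rot'][1]))-90,s['joint_positions'],'col expect',proj(c,e+[0,0,17]),'spin',proj(c,np.array([627.4,45,155])))
u,v=proj(c,e+[0,0,17]).astype(int)
im=c['img'][v-60:v+60,u-80:u+80,::-1];cv2.imwrite('pics/w5.png',cv2.resize(im,None,fx=5,fy=5,interpolation=cv2.INTER_CUBIC));print(u-80,v-60)
E
```

```text
time_s: 18.68
eef_pos: [594.2, -262.5, 230.6]
ee_rot: [-0.001, 0.326, 0.946, -0.001]
wrist_force: [0.2, 0.4, -2.9]
grip_width: 0.509
grip_force: 30.0
time_s: 19.52
eef_pos: [623.1, 29.1, 229.5]
ee_rot: [-0.002, -0.077, 0.997, 0.001]
wrist_force: [0.2, -0.4, -3.5]
grip_width: 0.509
grip_force: 30.0
time_s: 20.35
eef_pos: [625.8, 43.6, 196.0]
ee_rot: [0.0, -0.071, 0.997, 0.0]
wrist_force: [-0.4, 0.0, -2.1]
grip_width: 0.51
grip_force: 30.0
[625.74377598  43.64388455 195.93666022] [-1.08336202  0.41903767 -3.1354903 ] 98.11742480852425 [ 0.45409435  0.81412864 -1.05885536  1.57833356  0.74799614  1.20055528
  0.95829023] col expect [254.11901892 238.52827171] spin [255.5701812  211.94651716]
174 178
```

View pics/w5.png

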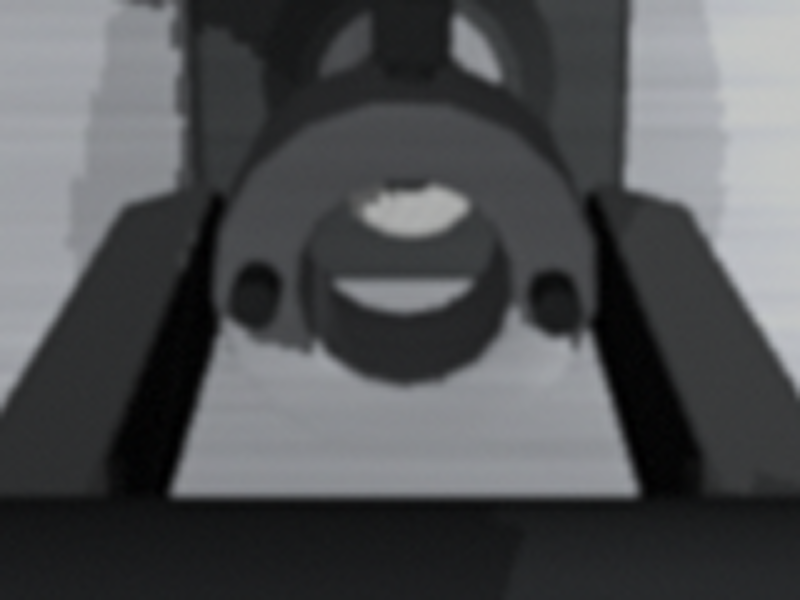

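The crop shows the gripped collar: bore centre at about (405,283), pin tops at (257,297) and (553,303), and the screw pointing to the front (image up). The spindle end shows through the bore at about (413,210).

```bash
python3 - <<'E'
from h import *
import pickle
c=pickle.load(open('w5.pkl','rb'));e=np.array([625.74,43.64,195.94])
P=lambda x,y,z:ray(c,174+x/5,178+y/5,z)[:2]
print('bore',P(405,283,e[2]+17),'bore L,R',P(303,283,e[2]+17),P(507,283,e[2]+17),'rear',P(405,382,e[2]+17))
a,b=P(257,297,e[2]+24),P(553,303,e[2]+24);print('pins',a,b,(a+b)/2,np.linalg.norm(a-b),np.degrees(np.arctan2(*(b-a)[::-1])))
print('outer front',P(405,103,e[2]+17),'L/R',P(215,283,e[2]+17),P(600,283,e[2]+17))
print('spin end',P(413,210,155), 'spin rear edge',P(413,238,155))
E
```

```text
bore [623.13848473  43.8126157 ] bore L,R [624.8789638   31.58142602] [621.39792038  56.04440473] rear [636.06797909  45.65947091]
pins [624.41951641  26.61824968] [620.31437376  60.77913689] [622.36694508  43.69869329] 34.406662303268035 96.85242290822588
outer front [600.77279108  40.61788923] L/R [626.38048505  21.02950863] [619.81086091  67.19744063]
spin end [634.07762988  46.80295571] spin rear edge [638.8599229   47.49262437]
```

```bash
python3 -m inch '[{"dp":[0.0032,0.0018,-0.01],"delta_rot":[0,0,0],"hand":0.3},{"dp":[0,0,-0.01],"delta_rot":[0,0,0],"hand":0.3},{"dp":[0,0,-0.008],"delta_rot":[0,0,0],"hand":0.3},{"dp":[0,0,-0.003],"delta_rot":[0,0,0],"hand":0.3},{"dp":[0,0,-0.001],"delta_rot":[0,0,0],"hand":0.3},{"dp":[0,0,-0.001],"delta_rot":[0,0,0],"hand":0.3},{"dp":[0,0,-0.001],"delta_rot":[0,0,0],"hand":0.3},{"dp":[0,0,-0.001],"delta_rot":[0,0,0],"hand":0.3},{"dp":[0,0,-0.001],"delta_rot":[0,0,0],"hand":0.3},{"dp":[0,0,0],"delta_rot":[0,0,0],"hand":0.3}]'
python3 -c "
from h import *;s=env.state();print(s['torque'],s['eef_pos'])"
```

```text
time_s: 21.23
eef_pos: [628.8, 45.5, 159.5]
ee_rot: [0.0, -0.071, 0.997, -0.0]
wrist_force: [0.6, 0.7, -2.6]
grip_width: 0.509
grip_force: 30.0
[ 0.09078135 -0.1140913  -0.01256652] [628.8001357   45.53051249 159.51770112]
```

```bash
python3 -m inch '[{"dp":[0,0,-0.001],"delta_rot":[0,0,0],"hand":0.3},{"dp":[0,0,-0.001],"delta_rot":[0,0,0],"hand":0.3},{"dp":[0,0,-0.001],"delta_rot":[0,0,0],"hand":0.3},{"dp":[0,0,-0.001],"delta_rot":[0,0,0],"hand":0.3},{"dp":[0,0,0],"delta_rot":[0,0,0],"hand":0.3},{"dp":[0,0,0],"delta_rot":[0,0,0],"hand":0.3},{"dp":[0,0,0],"delta_rot":[0,0,0],"hand":0.3},{"dp":[0,0,0],"delta_rot":[0,0,0],"hand":0.3},{"dp":[0,0,0],"delta_rot":[0,0,0],"hand":0.3},{"dp":[0,0,0],"delta_rot":[0,0,0],"hand":0.3}]'
python3 -c "
from h import *;s=env.state();print(s['torque'],s['eef_pos'])"
```

```text
time_s: 22.07
eef_pos: [628.8, 45.6, 155.5]
ee_rot: [0.0, -0.071, 0.997, 0.0]
wrist_force: [-0.2, -0.6, -2.8]
grip_width: 0.509
grip_force: 30.0
[ 0.07487685 -0.153615    0.01178503] [628.78808361  45.57360088 155.52512346]
```

```bash
python3 -m inch '[{"dp":[0,0,-0.001],"delta_rot":[0,0,0],"hand":0.3},{"dp":[0,0,-0.001],"delta_rot":[0,0,0],"hand":0.3},{"dp":[0,0,-0.001],"delta_rot":[0,0,0],"hand":0.3},{"dp":[0,0,-0.001],"delta_rot":[0,0,0],"hand":0.3},{"dp":[0,0,-0.001],"delta_rot":[0,0,0],"hand":0.3},{"dp":[0,0,-0.001],"delta_rot":[0,0,0],"hand":0.3},{"dp":[0,0,-0.001],"delta_rot":[0,0,0],"hand":0.3},{"dp":[0,0,0],"delta_rot":[0,0,0],"hand":0.3},{"dp":[0,0,0],"delta_rot":[0,0,0],"hand":0.3},{"dp":[0,0,0],"delta_rot":[0,0,0],"hand":0.3}]'
python3 -c "
from h import *;s=env.state();print(s['torque'],s['eef_pos'])"
```

```text
time_s: 22.9
eef_pos: [628.8, 45.6, 148.5]
ee_rot: [0.0, -0.071, 0.997, 0.0]
wrist_force: [0.5, -1.2, -3.5]
grip_width: 0.508
grip_force: 30.0
[ 0.03935903 -0.13936809  0.03243748] [628.79144729  45.58261522 148.51585247]
```

```bash
python3 -m inch '[{"dp":[0,0,-0.002],"delta_rot":[0,0,0],"hand":0.3},{"dp":[0,0,-0.003],"delta_rot":[0,0,0],"hand":0.3},{"dp":[0,0,-0.003],"delta_rot":[0,0,0],"hand":0.3},{"dp":[0,0,-0.003],"delta_rot":[0,0,0],"hand":0.3},{"dp":[0,0,-0.003],"delta_rot":[0,0,0],"hand":0.3},{"dp":[0,0,-0.003],"delta_rot":[0,0,0],"hand":0.3},{"dp":[0,0,-0.003],"delta_rot":[0,0,0],"hand":0.3},{"dp":[0,0,-0.003],"delta_rot":[0,0,0],"hand":0.3},{"dp":[0,0,-0.003],"delta_rot":[0,0,0],"hand":0.3},{"dp":[0,0,-0.002],"delta_rot":[0,0,0],"hand":0.3}]'
python3 -c "
from h import *;s=env.state();print(s['torque'],s['eef_pos'],s['joint_positions'])"
```

```text
time_s: 23.73
eef_pos: [628.6, 45.5, 120.0]
ee_rot: [-0.0, -0.071, 0.997, -0.0]
wrist_force: [0.5, -0.8, -2.0]
grip_width: 0.514
grip_force: 30.0
[ 0.10926786 -0.15053553  0.02852999] [628.63119525  45.51590607 120.01339292] [ 0.42309456  0.89797853 -0.99661242  1.63931353  0.83628783  1.08585151
  0.89221562]
```

```bash
python3 -m inch '[{"dp":[0,0,-0.001],"delta_rot":[0,0,0],"hand":0.3},{"dp":[0,0,-0.001],"delta_rot":[0,0,0],"hand":0.3},{"dp":[0,0,-0.001],"delta_rot":[0,0,0],"hand":0.3},{"dp":[0,0,-0.001],"delta_rot":[0,0,0],"hand":0.3},{"dp":[0,0,-0.0005],"delta_rot":[0,0,0],"hand":0.3},{"dp":[0,0,-0.0005],"delta_rot":[0,0,0],"hand":0.3},{"dp":[0,0,0],"delta_rot":[0,0,0],"hand":0.3},{"dp":[0,0,0],"delta_rot":[0,0,0],"hand":0.3},{"dp":[0,0,0],"delta_rot":[0,0,0],"hand":0.3},{"dp":[0,0,0],"delta_rot":[0,0,0],"hand":0.3}]'
python3 -c "
from h import *;s=env.state();print(s['torque'],s['eef_pos'])"
```

```text
time_s: 24.57
eef_pos: [628.8, 45.5, 115.5]
ee_rot: [0.0, -0.071, 0.997, -0.0]
wrist_force: [-0.4, -0.6, -2.4]
grip_width: 0.512
grip_force: 30.0
[ 0.05306882 -0.15565659 -0.01737126] [628.81078271  45.52057506 115.5369257 ]
```

```bash
python3 -m inch '[{"dp":[0,0,-0.0005],"delta_rot":[0,0,0],"hand":0.3},{"dp":[0,0,-0.0005],"delta_rot":[0,0,0],"hand":0.3},{"dp":[0,0,-0.0005],"delta_rot":[0,0,0],"hand":0.3},{"dp":[0,0,-0.0005],"delta_rot":[0,0,0],"hand":0.3},{"dp":[0,0,-0.0005],"delta_rot":[0,0,0],"hand":0.3},{"dp":[0,0,0],"delta_rot":[0,0,0],"hand":0.3},{"dp":[0,0,0],"delta_rot":[0,0,0],"hand":0.3},{"dp":[0,0,0],"delta_rot":[0,0,0],"hand":0.3},{"dp":[0,0,0],"delta_rot":[0,0,0],"hand":0.3},{"dp":[0,0,0],"delta_rot":[0,0,0],"hand":0.3}]'
python3 -c "
from h import *;s=env.state();print(s['torque'],s['eef_pos'])"
```

```text
time_s: 25.4
eef_pos: [628.9, 45.5, 114.3]
ee_rot: [0.0, -0.071, 0.997, -0.0]
wrist_force: [-2.0, -1.8, 7.2]
grip_width: 0.509
grip_force: 30.0
[-0.17557741  0.50490289  0.01294351] [628.85053072  45.49864251 114.32266658]
```

```bash
python3 -m inch '[{"dp":[0,0,-0.0004],"delta_rot":[0,0,0],"hand":0.3},{"dp":[0,0,-0.0004],"delta_rot":[0,0,0],"hand":0.3},{"dp":[0,0,0],"delta_rot":[0,0,0],"hand":0.3},{"dp":[0,0,0],"delta_rot":[0,0,0],"hand":0.3},{"dp":[0,0,0],"delta_rot":[0,0,0],"hand":0.3},{"dp":[0,0,0],"delta_rot":[0,0,0],"hand":0.3},{"dp":[0,0,0],"delta_rot":[0,0,0],"hand":0.3},{"dp":[0,0,0],"delta_rot":[0,0,0],"hand":0.3},{"dp":[0,0,0],"delta_rot":[0,0,0],"hand":0.3},{"dp":[0,0,0],"delta_rot":[0,0,0],"hand":0.3}]'
python3 - <<'E'
from h import *
s=env.state();print(s['torque'],s['eef_pos'],s['grip_force'])
a=cap('wrist')['img'];b=cap('top')['img']
o=np.hstack([cv2.resize(a[130:330,156:356],(400,400)),cv2.resize(b[110:280,140:310],(400,400))])
cv2.imwrite('pics/f.png',o[:,:,::-1])
E
```

```text
time_s: 26.23
eef_pos: [628.9, 45.5, 114.3]
ee_rot: [0.0, -0.071, 0.997, -0.0]
wrist_force: [-5.3, -2.1, 10.8]
grip_width: 0.508
grip_force: 30.0
[-3.41816940e-01  8.26873747e-01 -3.39513227e-04] [628.8708095   45.53168967 114.29255824] 30.004646913148463
```

View pics/f.png

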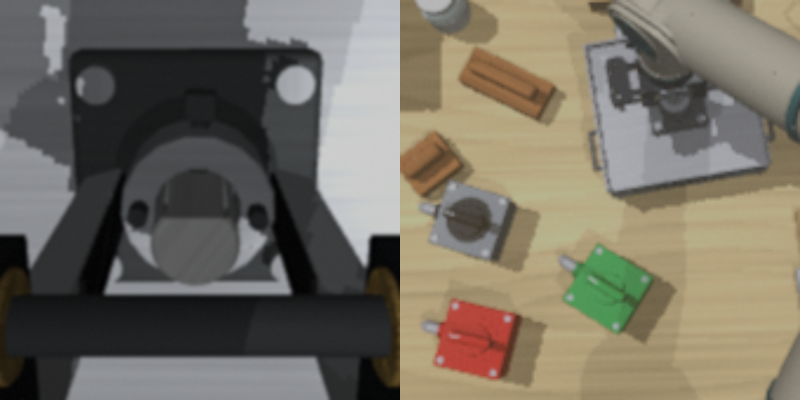

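The final picture shows the spindle standing through the collar, its flat edge (195,215) and the screw (200,105) both facing the front. The isolator bar at (470,218) is turned to off. The tool is 7.3 mm above the boss level, the same as at the pick on the bench, so the collar is seated under a push of about 13 N.

```bash
python3 -c "
from plant import env;print(env.job_done())"
```

```text
the job is handed in; nothing more can be done
None
```

I handed the job in at about 26 s: the isolator is off, the flat and set screw face the front, and the collar is fully down on the bearing, still gripped and pressed with about 13 N.

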